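# Clamp a test cell in the bench ratchet clamp

## Task

Stand the small test cell upright on the rails of the bench clamp, between and in line with the two jaws so that its metal end plates face them, and let go of it. Then squeeze the clamp's trigger towards its fixed handle again and again, letting it spring back each time, until the sliding jaw grips the cell firmly: stop once the trigger turns stiff under a moderate squeeze, because the cell cracks if it is over-tightened. Move the sliding jaw only by means of the trigger, let go of the clamp at the end, and leave the other things on the bench where they are.

Things in the scene. Friction and masses are not known exactly. Their poses are not given: they have to be found in the camera images.
- clamp: Bench ratchet clamp, bolted down, base plate 330 x 70 x 12 mm. Origin: on the bench under the fixed handle. Its x axis runs along the bar from the handle to the sliding jaw, z is up. Along x (mm): trigger -48 to -36, handle -8 to 8, fixed jaw's face 42, then two rails for the work, then the sliding jaw. Head under handle and trigger: 110 high, 40 wide. Jaws: 34 wide, tops 98 above the bench.
- handle (a point): Point half-way up the grip of the black fixed handle, 150 mm above the bench; the handle is 16 mm thick along the clamp's x, 30 mm across, its top 176 mm above the bench. Clamp axes.
- trigger_grip (a point): Middle of the black trigger's grip (12 mm thick along the clamp's x, 26 mm across), 150 mm above the bench when released; its top is 174 mm above the bench. Its outer face, away from the handle, is 6 mm from the point. Trigger and handle measure 56 mm over their outer faces at rest, about 37 mm when fully squeezed.
- trigger (a joint): Trigger angle, rad: 0 released, 0.32 fully squeezed (grip point 19 mm nearer the handle). Pivot 59 mm below the grip point. It springs back by itself (2 to 3 N). A squeeze pulls the jaw in by about 35 mm per rad, 11 mm a full stroke, and a brake holds it there. Force at the jaw: the force on the grip point less the spring's, times 1.3 to 1.7, less 3 N. Once tight, a 20 to 25 N squeeze stalls at 0.2 rad or less.
- jaw (a joint): Travel of the sliding jaw, m: grows as the clamp tightens. The gap between the jaw faces is 104 mm minus this value. It starts between 0.010 and 0.030; it cannot be run back.
- pad_face (a point): Centre of the face of the sliding jaw's black pressure pad (32 mm wide, 40 mm high), 68 mm above the bench, facing the fixed jaw. The pad is sprung: it gives 1 mm for every 6 N, at most 10 mm. A firm grip is 10 N or more; the cell cracks above 55 N.
- bed (a point): Point in the plane of the rails' tops, 40 mm above the bench, where the middle of the cell's underside is when the cell touches the fixed jaw (22 mm from its face). Clamp axes. The rails are 48 mm wide over both, with a 24 mm slot between, and run on under the sliding jaw.
- cell_mid (a point): Centre of the loose test cell: a 44 x 36 x 56 mm (x, y, z) block, about 280 g, white in the middle with a grey aluminium plate at either x end and a round window in each y side; two 10 mm high steel fittings on top. The point is 28 mm above its underside. Its x axis goes through the end plates. Either way round is right.

How it is judged:
On the way, in this order (a step that is already met when the one before it is completed fails the run):
1. the cell stands on the rails in line with the jaws, let go (z of cell_mid in the frame of clamp between 0.06 and 0.076 m and y of cell_mid in the frame of clamp between -0.01 and 0.01 m and angle between the x axis of cell_mid and the x axis of clamp, either way round below 0.15 rad and angle between cell_mid's own z axis and vertical below 0.1 rad and contact force between the fingers and cell below 0.1 N), for 0.2 s.
2. the trigger is squeezed (value of joint trigger above 0.08 rad), for 0.02 s.
3. the trigger is let back (value of joint trigger below 0.05 rad), for 0.02 s.
4. the trigger is squeezed again (value of joint trigger above 0.08 rad), for 0.02 s.
At the end, for the whole second after the job is handed in: The cell stands on the rails (within 8 mm in height, 10 mm of the clamp's middle plane, 0.15 rad of its x axis, upright within 0.1 rad), against the fixed jaw within 4 mm, held by the sliding jaw's pad with more than 10 N, at rest; the trigger is released (below 0.05 rad) (z of cell_mid in the frame of clamp between 0.06 and 0.076 m and y of cell_mid in the frame of clamp between -0.01 and 0.01 m and angle between the x axis of cell_mid and the x axis of clamp, either way round below 0.15 rad and angle between cell_mid's own z axis and vertical below 0.1 rad and x of cell_mid in the frame of clamp below 0.068 m and contact force between pad and cell above 10 N and value of joint trigger below 0.05 rad and linear speed of cell below 0.01 m/s); the robot touches nothing.
It fails at once if the cell is squeezed by the clamp with more than 55 N and cracks (contact force between pad and cell above 55 N).
It fails at once if the sliding jaw is pushed by the robot (more than 5 N) (contact force between any of the arm, the fingers and jaw above 5 N).
It fails at once if another thing on the bench is moved by more than 30 mm (distance of any of beaker, reagent, jar, driver, spanner, collar, slug from where it was at the start of the episode above 0.03 m).
It also fails if it takes over 58 s, if anything falls off the work surface, if the arm or the gripper's body presses on something with over 40 N, if the wrist force passes 120 N, or if a joint passes its speed limit or range.

## Robot

A 6-joint arm with a two-finger parallel gripper is mounted at the origin on the work surface. World frame = base frame: x ahead of the robot, y to its left, z up, the work surface at z = 0. Lengths are in m, angles in rad, forces in N, time in s.
With the tool pointing down it reaches from about 0.375 to 0.9 m from the base axis. Payload 3.1 kg.
Tool frame: the origin (TCP) lies on the centre line of the jaws, within the pads' length; the fingertips stand 19 mm ahead of it and the grasp point (between the pads) is the TCP; z points along the fingers, y is the direction in which the jaws open and shut (so a half turn about z gives the same grasp; the last joint's range is limited). The gripper opens to 85 mm and grips with 20 to 120 N. Pads are 22 mm wide; open, the fingers measure 114 mm over their backs; the gripper's body (76 mm by 85 mm) begins 54 mm behind the grasp point. The pads swing forward as they close: fully open they stand 13 mm farther back than shut.
Start: joints at [1.006, 0.527, 1.433, -0, 1.181, -0.178], TCP at [0.236, 0.579, 0.25] pointing down, gripper open.
Joint ranges: [-3.08, 3.08], [-0.75, 2.2], [0.22, 2.44], [-1.43, 4.57], [0, 2.65], [-2.85, 2.85]. Speed limits (rad/s): [2.79, 2.79, 3.14, 3.14, 3.14, 3.14].

## Interface

Orientations are given as a unit quaternion [x, y, z, w].
In Python, from station import manip, imaging, workorder gives the robot as it stands.
- The arm moves only by the shell command python3 -m creep 'ROWS' [FORCE]. ROWS is a JSON object of lists of equal length, an entry for each row: "claw": the finger opening in cm, from 0 to 8.54; "dp": the shift along the tool's x, y, z in cm, a list of three; "roll": the turn about the tool's z in rad. In form: {"claw": [claw, ...], "dp": [[dx, dy, dz], ...], "roll": [roll, ...]}. A call has 1 to 12 rows; each row is the pose to reach, as a shift and turn from the pose commanded when the call began, along the tool's axes at that moment; what a row does not reach only later rows make up. A row lasts 1/10 s, in which the tool goes at most 50 mm and 8.59 degrees, less where a joint would pass 70% of its speed; a pose out of reach is approached as far as the arm can. A call with a gripper value outside its range is refused whole. The fingers move at their own pace and stop on an object; FORCE is the grip in N (left out, the last holds). Time passes only in rows, so rows that repeat a pose let the fingers close. It gives the time, the measured TCP pose, the force and the opening at its end, in the units of the state.
- manip.sense(): the state, without advancing time (a new reading comes with each control period).
- imaging.snapshot(name): name is "scene" or "top" or "wrist"; returns a dict with "image" (400x640x3 uint8, red, green, blue), "z_map" (400x640 float32, m along the optical axis (not along the pixel's ray), 0 where there is no reading), "vfov" (degrees; the focal length in pixels is half the picture's height over the tangent of half this angle, whatever the lens; pixels are square), "cx", "cy" (the principal point, pixels), "R" (3x3) and "t" (3): a world point X has camera coordinates R X + t. Camera axes: x right, y down, z forward; pixel columns grow to the right and rows downward; lengths in m; the calibration is good to about 2 mm. The wrist camera is an equidistant fisheye: a pixel r from the principal point sees the ray r / f radians off the axis. A picture is of the moment at which its call begins.
- workorder.sign_off(): hands the job in, once; it reports no verdict.
The state is a dict: "t": time; "q": joint angles; "qd": joint speeds; "tau": joint torques, N m; "tcp_pos": TCP position; "tool_rot": TCP orientation; "force": force on the tool from outside, world axes, zero at the start; "ft_torque": the same for the moment, N m; "finger_gap": opening from 0.0 (shut) to 1.0 (fully open).
Only numpy, scipy, OpenCV 4.12 (cv2) and the standard library are available. Lean on these libraries where they do the work, as an engineer would, in place of code of your own. Each camera call takes 0.05 s, during which the arm holds its last target.

## Working session

There is one attempt and no reset: what is moved stays moved. The work goes in short steps, Python scripts to look and compute and a shell command to move; the robot and the scene stay as the last step left them, time stands still between calls to the robot, and variables do not carry over. Pictures are saved under pics/ and viewed, and the job is handed in when it is done.

```bash
ls; mkdir -p pics
cat > h.py <<'E'
import numpy as np,cv2
from station import manip,imaging,workorder
def snap(n,f):
    s=imaging.snapshot(n); cv2.imwrite('pics/%s.png'%f,cv2.cvtColor(s['image'],cv2.COLOR_RGB2BGR))
    np.savez('/tmp/%s.npz'%f,**s); return s
def load(f): return dict(np.load('/tmp/%s.npz'%f))
def px(s,u,v,z=None,Z=None):
    f=200/np.tan(np.radians(s['vfov'])/2)
    d=np.array([(u-s['cx'])/f,(v-s['cy'])/f,1.]); R,t=s['R'],s['t']
    c=-R.T@t; w=R.T@d
    if Z is not None: k=(Z-c[2])/w[2]
    else: k=s['z_map'][int(round(v)),int(round(u))]
    return c+k*w
def cloud(s):
    f=200/np.tan(np.radians(s['vfov'])/2)
    v,u=np.mgrid[0:400,0:640]; z=s['z_map']
    P=np.stack([(u-s['cx'])/f*z,(v-s['cy'])/f*z,z],-1)
    return (P-s['t'])@s['R']
E
python3 - <<'E'
from h import *
print(manip.sense())
for n in('scene','top'):
    s=snap(n,n+'0'); print(s['vfov'],s['cx'],s['cy'],s['R'],s['t'])
E
```

```text
pics
{'t': 0.0, 'q': array([ 1.00548645e+00,  5.28473951e-01,  1.43391279e+00, -1.23482302e-06,
        1.18141282e+00, -1.78484533e-01]), 'qd': array([-4.03864086e-05, -3.52050819e-04, -1.36553741e-03, -9.62083981e-04,
        2.25536042e-03,  1.61859257e-04]), 'tau': array([ 1.05943579e-04, -4.42343223e+01, -1.78030032e+01, -2.51954498e-05,
        8.45043047e-03, -6.63596325e-06]), 'tcp_pos': array([0.23537273, 0.57824669, 0.24932547]), 'tool_rot': array([ 1.92208700e-01,  9.81353452e-01, -1.02822891e-03, -4.00445174e-04]), 'force': array([-0.61574821, -0.21975136, -0.13512092]), 'ft_torque': array([ 0.02277928, -0.00339144,  0.00992417]), 'finger_gap': 1.0013230830405895}
51.24882727069516 318.78494518034677 192.77463112059715 [[-0.66564695  0.74608244 -0.01658739]
 [ 0.58178418  0.50488475 -0.63766649]
 [-0.46737705 -0.43411103 -0.77013395]] [ 0.33013214 -0.27388534  1.17030287]
44.49805931352393 317.24023435015243 195.33354872234196 [[-7.14747964e-03 -9.99974416e-01 -2.83878373e-04]
 [-9.79238683e-01  7.05677938e-03 -2.02587766e-01]
 [ 2.02584586e-01 -1.17000725e-03 -9.79264069e-01]] [0.04806576 0.54469584 0.95919094]
```

View pics/scene0.png

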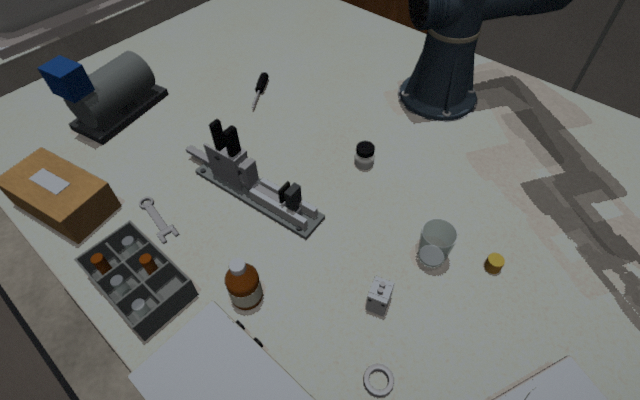

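View pics/top0.png

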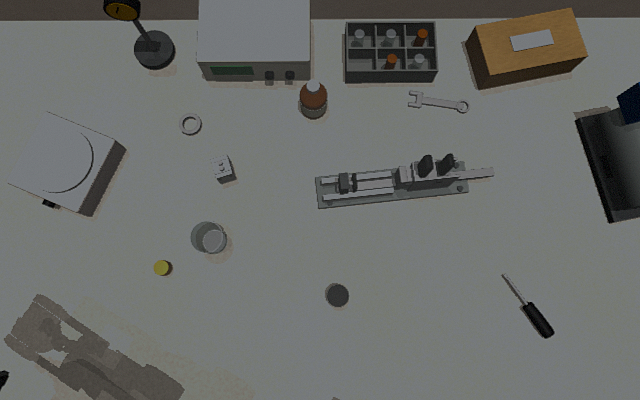

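Run:
```python
from h import *
a=cv2.imread('pics/top0.png')
c=cv2.resize(a[130:220,300:500],None,fx=4,fy=4,interpolation=2); d=cv2.resize(a[145:195,195:255],None,fx=8,fy=8,interpolation=2)
b=cv2.imread('pics/scene0.png'); e=cv2.resize(b[110:240,180:330],None,fx=4,fy=4,interpolation=2);
g=cv2.resize(b[265:320,350:410],None,fx=8,fy=8,interpolation=2)
for n,i in zip('cdeg',(c,d,e,g)): cv2.imwrite('pics/crop_%s.png'%n,np.clip(i*1.6,0,255).astype('uint8'))
```

```text
(no output)
```

View pics/crop_c.png

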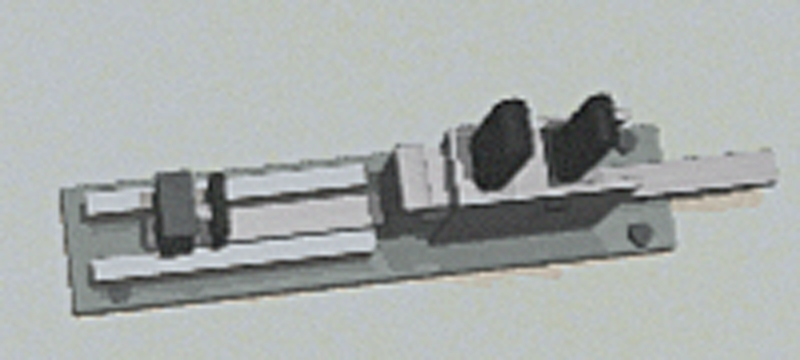

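View pics/crop_d.png

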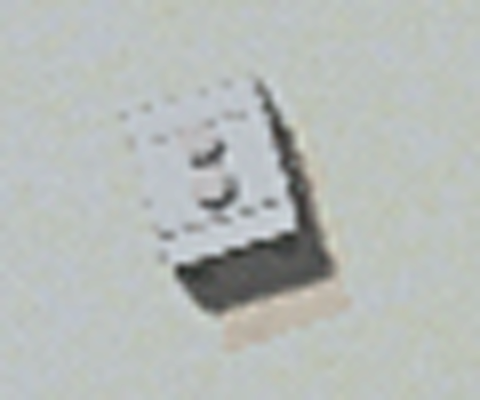

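View pics/crop_e.png

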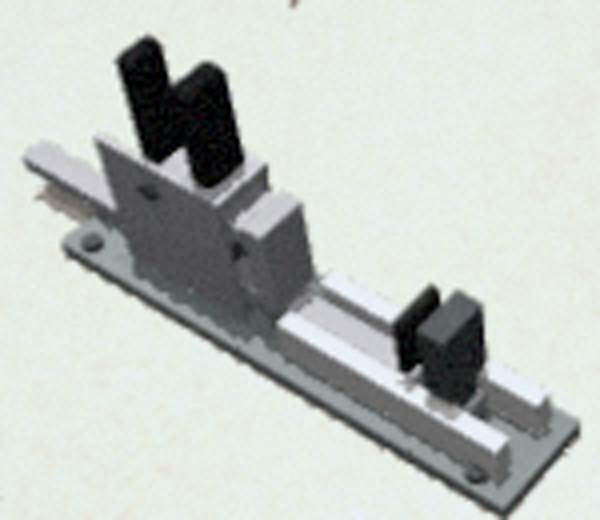

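View pics/crop_g.png

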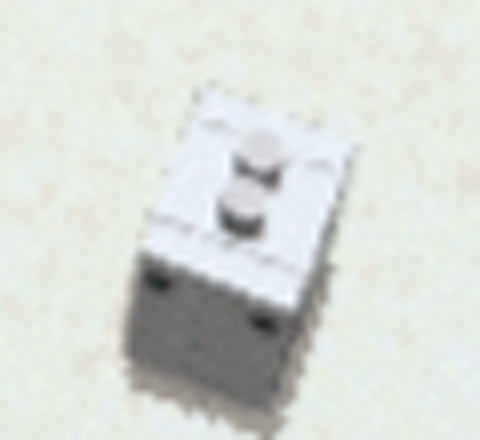

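Run:
```python
from h import *
s=load('top0'); sc=load('scene0')
C=[(62,188),(75,314),(678,248),(660,125)]
P=np.array([px(s,300+u/4,130+v/4,Z=.012) for u,v in C]); print('top base corners\n',P.round(4))
C=[(505,515),(580,425),(65,245)]
print('scene',np.array([px(sc,180+u/4,110+v/4,Z=.012) for u,v in C]).round(4))
# rect fit
m=P.mean(0); print(m, np.linalg.norm(P-np.roll(P,1,0),axis=1))
for nm,S,zr in(('base',(s,'top'),(.007,.017)),('base',(sc,'scene'),(.007,.017)),('cell',(s,'top'),(.051,.061)),('cell',(sc,'scene'),(.051,.061)),('rails',(s,'top'),(.036,.044)),('rails',(sc,'scene'),(.036,.044))):
    X=cloud(S[0]); M=(X[...,2]>zr[0])&(X[...,2]<zr[1])&(S[0]['z_map']>0)
    if nm=='cell':
        c=px(s,223,166,Z=.056); M&=np.linalg.norm(X[...,:2]-c[:2],axis=-1)<.05
    else: M&=np.linalg.norm(X[...,:2]-m[:2],axis=-1)<.2
    p=X[M]; 
    r=cv2.minAreaRect((p[:,:2]*1000).astype('float32')); print(nm,S[1],len(p),r,'medz',np.median(p[:,2]))
```

```text
top base corners
 [[ 0.595   0.0476  0.012 ]
 [ 0.5251  0.0411  0.012 ]
 [ 0.5591 -0.2864  0.012 ]
 [ 0.6283 -0.2814  0.012 ]]
scene [[ 0.5975  0.0563  0.012 ]
 [ 0.529   0.0476  0.012 ]
 [ 0.6293 -0.2681  0.012 ]]
[ 0.57685881 -0.11976896  0.012     ] [0.33064357 0.07023155 0.32920862 0.06936866]
base top 1692 ((570.404541015625, -121.158935546875), (350.3465881347656, 335.7746276855469), 17.949398040771484) medz 0.012384997793334344
base scene 1299 ((605.600830078125, -97.34835815429688), (205.19798278808594, 321.7951965332031), 32.78013229370117) medz 0.011564146598733734
cell top 316 ((609.1260375976562, 245.54527282714844), (45.84615707397461, 36.22760772705078), 18.047996520996094) medz 0.05640676456172821
cell scene 429 ((608.5818481445312, 247.2895965576172), (44.80789566040039, 35.98543167114258), 17.559295654296875) medz 0.05584935190568412
rails top 765 ((580.0621337890625, -139.4756622314453), (48.74219512939453, 348.8299560546875), 6.000136852264404) medz 0.04032134062952872
rails scene 672 ((576.7354736328125, -99.32872009277344), (49.91291046142578, 271.704345703125), 6.351458549499512) medz 0.039476222761572186
```

Run:
```python
from h import *
a=np.radians(96.0); ex=np.array([np.cos(a),np.sin(a),0]); ey=np.array([-np.sin(a),np.cos(a),0])
o=np.array([.577,-.12,0])
for n in('top0','scene0'):
    s=load(n); X=cloud(s)-o; x=X@ex*1e3; y=X@ey*1e3; z=X[...,2]*1e3
    for lo,hi in((9,15),(37,43),(90,95),(96,100),(107,113),(125,150),(150,170),(168,180)):
        M=(z>lo)&(z<hi)&(abs(x)<230)&(abs(y)<60)
        if M.sum()<5: continue
        h,e=np.histogram(x[M],bins=np.arange(-230,231,10))
        print(n,lo,hi,M.sum(),'x',[(int(e[i]),int(h[i])) for i in np.nonzero(h)[0]],'y pct',np.percentile(y[M],[0,5,50,95,100]).round(1))
```

```text
top0 9 15 1380 x [(-170, 26), (-160, 87), (-150, 47), (-140, 65), (-130, 37), (-120, 32), (-110, 28), (-100, 26), (-90, 28), (-80, 28), (-70, 29), (-60, 30), (-50, 24), (-40, 30), (-30, 53), (-20, 46), (-10, 74), (0, 32), (10, 29), (20, 31), (30, 27), (40, 32), (50, 30), (60, 34), (70, 27), (80, 26), (90, 25), (100, 24), (110, 27), (120, 56), (130, 56), (140, 51), (150, 96), (160, 87)] y pct [-36.3 -33.7  22.3  33.1  34.8]
top0 37 43 683 x [(-210, 1), (-130, 1), (-120, 2), (-110, 3), (-100, 2), (-90, 5), (-80, 2), (-70, 2), (-60, 4), (-50, 4), (-40, 1), (-30, 2), (-20, 2), (-10, 5), (0, 26), (10, 51), (20, 51), (30, 47), (40, 47), (50, 50), (60, 47), (70, 44), (80, 23), (90, 42), (100, 16), (110, 21), (120, 55), (130, 52), (140, 46), (150, 29)] y pct [-25.4 -23.8  12.5  22.3  23.4]
top0 90 95 204 x [(-120, 1), (-110, 1), (-100, 2), (-90, 5), (-80, 9), (-70, 3), (-60, 1), (-50, 3), (-40, 4), (-30, 54), (-20, 28), (-10, 10), (80, 7), (90, 1), (100, 39), (110, 35), (120, 1)] y pct [-19.1 -15.7   1.7  19.1  22.1]
top0 96 100 180 x [(-120, 3), (-110, 3), (-100, 1), (-90, 5), (-80, 29), (-
[... 1646 characters left out ...]
3 x [(-120, 2), (-110, 4), (-100, 7), (-90, 4), (-80, 6), (-70, 4), (-60, 2), (-50, 3), (-40, 4), (-30, 7), (-20, 18), (-10, 53), (0, 3), (100, 1), (110, 4), (120, 1)] y pct [-24.7 -21.4  -8.7  12.7  17.8]
scene0 107 113 220 x [(-120, 6), (-110, 8), (-100, 9), (-90, 13), (-80, 25), (-70, 28), (-60, 22), (-50, 10), (-40, 52), (-30, 47)] y pct [-21.7 -20.7 -12.9  15.2  19.3]
scene0 125 150 234 x [(-100, 1), (-90, 27), (-80, 73), (-50, 20), (-40, 113)] y pct [-17.1 -15.4  -5.8   8.9  12.9]
scene0 150 170 212 x [(-90, 27), (-80, 71), (-50, 13), (-40, 101)] y pct [-17.4 -15.4  -6.4   9.9  13.6]
scene0 168 180 156 x [(-90, 37), (-80, 21), (-50, 35), (-40, 63)] y pct [-16.2 -14.5  -2.9   9.5  11.6]
```

Run:
```python
from h import *
a=np.radians(96.0); ex=np.array([np.cos(a),np.sin(a),0]); ey=np.array([-np.sin(a),np.cos(a),0])
o=np.array([.577,-.12,0])
for n in('top0','scene0'):
    s=load(n); X=cloud(s)-o; x=X@ex*1e3; y=X@ey*1e3; z=X[...,2]*1e3
    for nm,zl,zh,xl,xh in(('handle',125,180,-60,-30),('trig',125,180,-105,-65),('fixedjaw',60,100,-25,10),('slide',60,105,60,135),('pad',50,90,60,98),('rail',38,42,-20,170),('head',100,112,-130,0),('plate',8,16,-190,190)):
        M=(z>zl)&(z<zh)&(x>xl)&(x<xh)&(abs(y)<40)
        print(n,nm,M.sum(),'x',np.percentile(x[M],[0,2,10,50,90,98,100]).round(1),'y',np.percentile(y[M],[0,2,50,98,100]).round(1),'z',np.percentile(z[M],[2,50,98]).round(0))
```

```text
top0 handle 246 x [-52.  -49.6 -47.4 -38.5 -35.1 -34.7 -34.6] y [-15.1 -14.    2.2  14.1  14.7] z [127. 171. 178.]
top0 trig 189 x [-91.1 -89.6 -87.6 -80.6 -78.8 -78.5 -78.1] y [-12.5 -11.4   2.1  11.9  12.2] z [127. 165. 177.]
top0 fixedjaw 249 x [-24.9 -24.5 -22.2  -8.9  -1.3  -0.9  -0.6] y [-18.4 -16.2   1.   15.8  16.3] z [ 62.  93. 100.]
top0 slide 289 x [ 84.8  85.6  88.3 106.8 118.4 119.8 120. ] y [-17.9 -16.8   1.4  16.1  16.5] z [65. 93. 98.]
top0 pad 92 x [84.8 85.2 86.2 90.6 94.5 97.5 97.8] y [-16.9 -15.8   1.6  14.8  14.9] z [58. 86. 90.]
top0 rail 511 x [-13.9   6.7  15.8  68.2 141.3 152.4 154.6] y [-25.4 -24.7  12.5  22.8  23.2] z [38. 40. 42.]
top0 head 357 x [-118.7 -116.6 -101.5  -61.7  -27.    -6.7   -2.3] y [-21.6 -20.4   9.1  19.1  19.6] z [100. 109. 112.]
top0 plate 1559 x [-163.6 -159.7 -144.5   -1.3  155.6  164.5  166.6] y [-36.7 -35.   22.3  33.8  34.8] z [ 9. 12. 16.]
scene0 handle 327 x [-48.5 -47.3 -43.6 -35.3 -33.4 -32.3 -31.6] y [-17.4 -16.5  -5.6  12.1  13.6] z [126. 156. 176.]
scene0 trig 245 x [-90.8 -87.7 -84.4 -79.1 -77.3 -76.7 -75.6] y [-15.2 -14.5  -4.8  10.5  11.4] z [126. 154. 174.]
scene0 fixedjaw 299 x [-24.7 -23.3 -19.2  -1.3   0.7   1.4   2.2] y [-19.4 -18.3  -4.6  13.6  15.4] z [61. 88. 99.]
scene0 slide 411 x [ 85.5  87.   90.7 112.5 121.4 121.9 122.8] y [-19.3 -18.4  -6.4  14.7  15.8] z [61. 86. 96.]
scene0 pad 132 x [85.5 86.1 87.4 92.1 93.8 94.2 94.5] y [-17.9 -17.1  -9.5  13.5  14.4] z [52. 81. 89.]
scene0 rail 492 x [-1.400e+01  1.000e-01  1.650e+01  7.950e+01  1.452e+02  1.543e+02
  1.565e+02] y [-26.5 -25.1 -15.9  22.2  23.6] z [38. 40. 42.]
scene0 head 319 x [-116.8 -111.8  -95.1  -55.8  -25.5  -24.    -7.1] y [-21.8 -21.4 -14.5  16.9  19.3] z [101. 109. 112.]
scene0 plate 1209 x [-161.7 -153.8 -126.4   28.7  160.1  167.2  169. ] y [-37.2 -36.3 -25.9  27.9  33.2] z [ 9. 12. 15.]
```

```bash
cat >> h.py <<'E'
from scipy.spatial.transform import Rotation as Ro
O=np.array([.5826,-.1617,0]); A=np.radians(96.)
def cl(x,y,z): 
    return O+np.array([np.cos(A)*x-np.sin(A)*y,np.sin(A)*x+np.cos(A)*y,z])
def plan(T,yaw):
    s=manip.sense(); R=Ro.from_quat(s['tool_rot']).as_matrix()
    y0=np.arctan2(R[1,0],R[0,0]); d=(yaw-np.degrees(y0)+180)%360-180
    print('t',s['t'],'tcp',s['tcp_pos'].round(4),'yaw',np.degrees(y0).round(2),'gap',round(s['finger_gap']*85,1),'F',s['force'].round(1),'q6',s['q'][5].round(2))
    print('tilt',np.degrees(np.arccos(-R[2,2])).round(2),'dp cm',(R.T@(np.array(T)-s['tcp_pos'])*100).round(2),'roll',(-np.radians(d)).round(3))
E
python3 - <<'E'
from h import *
plan([.609,.2465,.15],197.8)
E
```

```text
t 0.1 tcp [0.2354 0.5783 0.2494] yaw 157.84 gap 85.2 F [-0.3 -0.  -0.1] q6 -0.18
tilt 0.11 dp cm [-47.12 -16.62   9.96] roll -0.697
```

```bash
python3 -m creep '{"claw":[8.5,8.5,8.5,8.5,8.5,8.5,8.5,8.5,8.5,8.5,8.5,8.5],"dp":[[-4,-1.4,0],[-8.5,-3,0],[-13,-4.6,0],[-18,-6.3,0],[-22.5,-8,2],[-27,-9.5,4],[-32,-11.3,6],[-36.5,-12.9,8],[-41,-14.5,9],[-45,-15.8,9.96],[-47.1,-16.6,9.96],[-47.1,-16.6,9.96]],"roll":[-0.1,-0.2,-0.3,-0.4,-0.5,-0.6,-0.697,-0.697,-0.697,-0.697,-0.697,-0.697]}' 25
python3 - <<'E'
from h import *
plan([.609,.2465,.036],197.8); snap('wrist','w1'); snap('top','t1'); plan([.609,.2465,.036],197.8)
E
```

```text
t: 1.3
tcp_pos: [0.6127, 0.2437, 0.1495]
tool_rot: [-0.152, 0.988, -0.0, 0.0]
force: [-0.3, 0.3, -0.3]
finger_gap: 0.996
t 1.3 tcp [0.6127 0.2437 0.1495] yaw -162.53 gap 84.7 F [-0.3  0.3 -0.3] q6 -1.67
tilt 0.08 dp cm [ 0.27  0.39 11.35] roll -0.006
t 1.4 tcp [0.609  0.2468 0.1499] yaw -162.33 gap 84.7 F [ 0.6  1.3 -0.1] q6 -1.66
tilt 0.11 dp cm [-1.000e-02 -3.000e-02  1.139e+01] roll -0.002
```

View pics/w1.png

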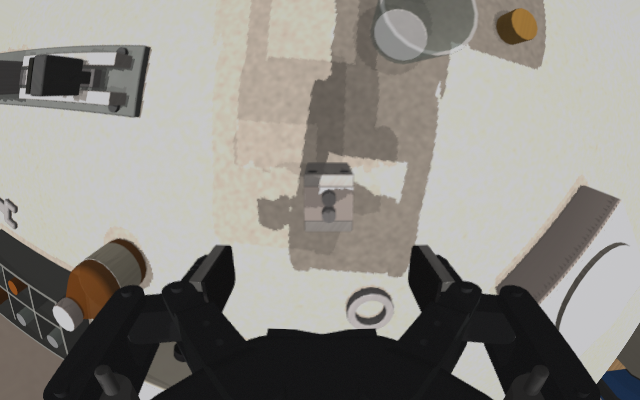

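```bash
python3 -m creep '{"claw":[8.5,8.5,8.5,8.5,4,3,3,3,3,3],"dp":[[0,0,4],[0,0,8],[0,0,11.4],[0,0,11.4],[0,0,11.4],[0,0,11.4],[0,0,11.4],[0,0,11.4],[0,0,11.4],[0,0,11.4]],"roll":[0,0,0,0,0,0,0,0,0,0]}' 35
python3 - <<'E'
from h import *
plan(cl(.067,0,.22),96); snap('wrist','w2')
E
```

```text
t: 2.4
tcp_pos: [0.6108, 0.2478, 0.0392]
tool_rot: [-0.154, 0.988, 0.0, 0.002]
force: [0.0, -0.1, 6.4]
finger_gap: 0.42
t 2.4 tcp [0.6108 0.2478 0.0392] yaw -162.23 gap 35.7 F [ 0.  -0.1  6.4] q6 -1.67
tilt 0.23 dp cm [ 13.74 -31.58 -18.14] roll 1.776
```

View pics/w2.png

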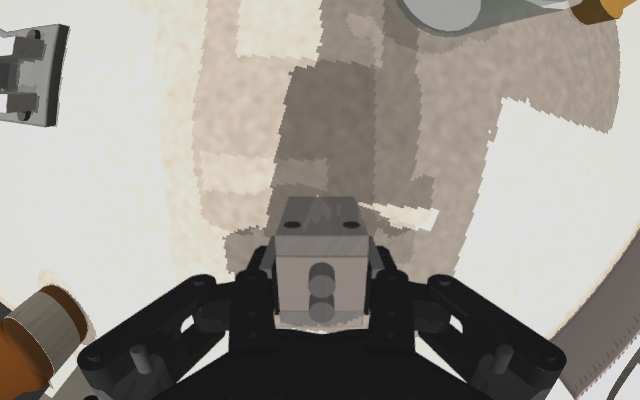

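```bash
python3 -m creep '{"claw":[3,3,3,3,3,3,3,3,3,3,3,3],"dp":[[0,0,-2],[0,0,-5],[0,0,-9],[0,0,-13],[1,-2.5,-16.5],[2.5,-6,-18],[4.5,-10.5,-18],[6.5,-15,-18],[8.5,-19.5,-18],[10.5,-24,-18],[12.3,-28.3,-18],[13.74,-31.58,-18]],"roll":[0,0,0,0.1,0.24,0.38,0.52,0.66,0.8,0.94,1.08,1.2]}'
python3 - <<'E'
from h import *
plan(cl(.067,0,.15),96)
E
```

```text
t: 3.65
tcp_pos: [0.5738, -0.098, 0.2166]
tool_rot: [0.434, 0.901, -0.0, -0.0]
force: [0.2, 1.0, -4.1]
finger_gap: 0.417
t 3.65 tcp [ 0.5738 -0.098   0.2166] yaw 128.61 gap 35.5 F [ 0.2  1.  -4.1] q6 -1.03
tilt 0.04 dp cm [0.12 0.33 6.66] roll 0.569
```

```bash
python3 -m creep '{"claw":[3,3,3,3,3,3,3,3],"dp":[[0.1,0.3,0],[0.1,0.3,0],[0.1,0.3,0],[0.1,0.3,0],[0.1,0.3,2],[0.1,0.3,4],[0.1,0.3,4],[0.1,0.3,4]],"roll":[0.14,0.28,0.42,0.569,0.569,0.569,0.569,0.569]}'
python3 - <<'E'
from h import *
plan(cl(.067,0,.079),96)
snap('scene','s3');snap('wrist','w3');snap('top','t3')
a=cv2.imread('pics/s3.png')[60:260,150:370]; cv2.imwrite('pics/s3c.png',cv2.resize(a,None,fx=3,fy=3))
a=cv2.imread('pics/t3.png')[100:230,280:500]; cv2.imwrite('pics/t3c.png',np.clip(1.6*cv2.resize(a,None,fx=3.5,fy=3.5),0,255))
plan(cl(.067,0,.079),96)
E
```

```text
t: 4.45
tcp_pos: [0.5761, -0.0925, 0.1765]
tool_rot: [0.666, 0.746, -0.0, -0.001]
force: [0.2, -0.1, -3.7]
finger_gap: 0.416
t 4.45 tcp [ 0.5761 -0.0925  0.1765] yaw 96.41 gap 35.4 F [ 0.2 -0.1 -3.7] q6 -0.46
tilt 0.08 dp cm [-0.26 -0.06  9.75] roll 0.007
t 4.6 tcp [ 0.5773 -0.0928  0.1779] yaw 96.42 gap 35.2 F [-0.1  0.1 -3.1] q6 -0.46
tilt 0.13 dp cm [-0.19 -0.21  9.89] roll 0.007[ WARN:0@9.990] global loadsave.cpp:1063 imwrite_ Unsupported depth image for selected encoder is fallbacked to CV_8U.
```

View pics/s3c.png

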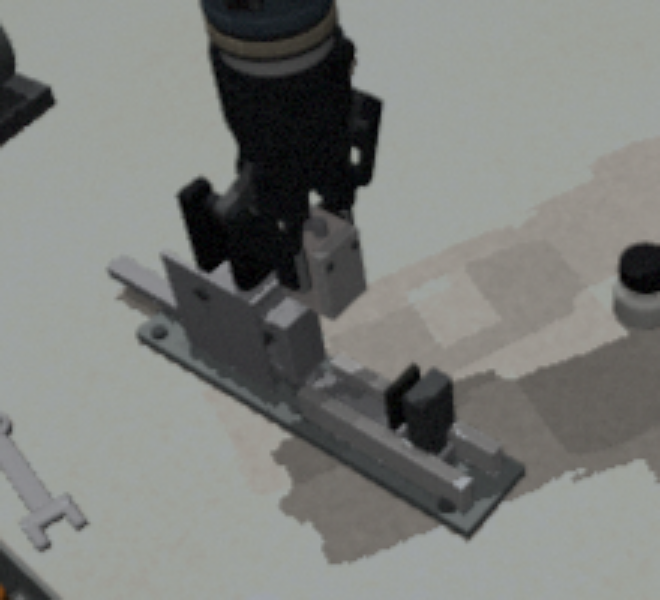

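View pics/w3.png

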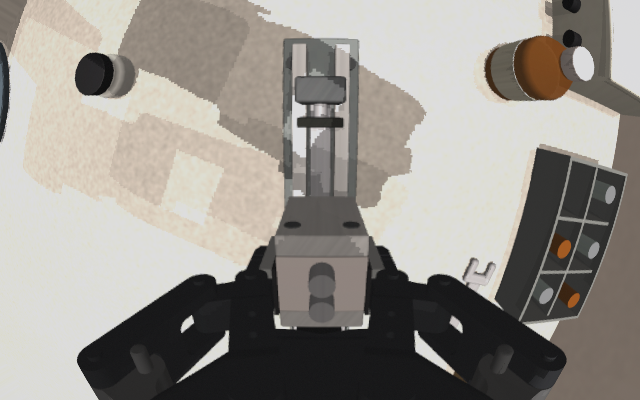

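View pics/t3c.png

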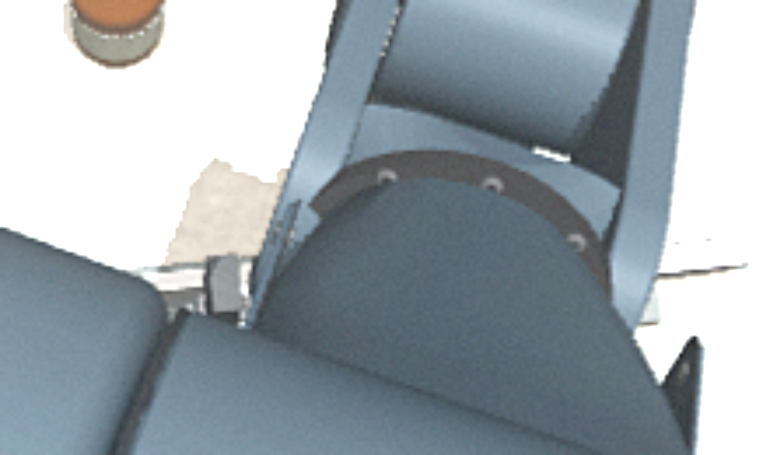

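```bash
python3 -m creep '{"claw":[3,3,3,3,3,3,3,3,3],"dp":[[-0.2,-0.2,1],[-0.2,-0.2,3],[-0.2,-0.2,5],[-0.2,-0.2,7],[-0.2,-0.2,8.5],[-0.2,-0.2,9.3],[-0.2,-0.2,9.3],[-0.2,-0.2,9.3],[-0.2,-0.2,9.3]],"roll":[0.007,0.007,0.007,0.007,0.007,0.007,0.007,0.007,0.007]}'
python3 - <<'E'
from h import *
plan(cl(.067,0,.079),96)
snap('scene','s4')
a=cv2.imread('pics/s4.png')[110:230,190:320]; cv2.imwrite('pics/s4c.png',cv2.resize(np.clip(1.5*a,0,255).astype('uint8'),None,fx=5,fy=5))
E
```

```text
t: 5.5
tcp_pos: [0.5755, -0.0951, 0.0846]
tool_rot: [0.669, 0.743, 0.0, 0.001]
force: [0.6, -0.8, -3.8]
finger_gap: 0.418
t 5.5 tcp [ 0.5755 -0.0951  0.0846] yaw 96.02 gap 35.5 F [ 0.6 -0.8 -3.8] q6 -0.46
tilt 0.12 dp cm [0.   0.   0.56] roll 0.0
```

View pics/s4c.png

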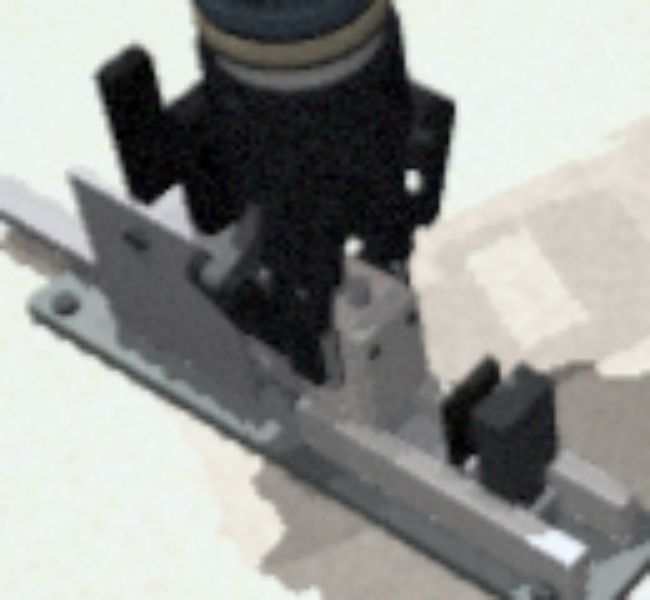

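```bash
python3 -m creep '{"claw":[3,3,3,3],"dp":[[0,0,0.2],[0,0,0.4],[0,0,0.4],[0,0,0.4]],"roll":[0,0,0,0]}'
```

```text
t: 5.95
tcp_pos: [0.5747, -0.0948, 0.0797]
tool_rot: [0.669, 0.743, -0.0, -0.0]
force: [0.0, -0.2, -4.0]
finger_gap: 0.418
```

```bash
python3 -m creep '{"claw":[3,3,3],"dp":[[0,0,0.1],[0,0,0.2],[0,0,0.2]],"roll":[0,0,0]}'
```

```text
t: 6.25
tcp_pos: [0.5749, -0.0948, 0.0791]
tool_rot: [0.669, 0.743, 0.0, 0.0]
force: [-3.4, 1.8, 6.0]
finger_gap: 0.418
```

```bash
python3 -m creep '{"claw":[3.8,4.5,5.5,6,6,6,6,6,6,6],"dp":[[0,0,0],[0,0,0],[0,0,0],[0,0,0],[0,0,-2],[0,0,-6],[0,0,-10],[0,0,-13],[0,0,-13],[0,0,-13]],"roll":[0,0,0,0,0,0,0,0,0,0]}'
python3 - <<'E'
from h import *
plan(cl(-.014,0,.22),186)
snap('wrist','w5');snap('scene','s5')
a=cv2.imread('pics/s5.png')[110:230,190:320]; cv2.imwrite('pics/s5c.png',cv2.resize(np.clip(1.5*a,0,255).astype('uint8'),None,fx=5,fy=5))
E
```

```text
t: 7.25
tcp_pos: [0.5749, -0.0948, 0.2082]
tool_rot: [0.669, 0.743, 0.0, 0.001]
force: [0.9, 0.0, -0.4]
finger_gap: 0.702
t 7.25 tcp [ 0.5749 -0.0948  0.2082] yaw 96.02 gap 59.7 F [ 0.9  0.  -0.4] q6 -0.46
tilt 0.07 dp cm [-8.13  0.07 -1.18] roll -1.57
```

View pics/s5c.png

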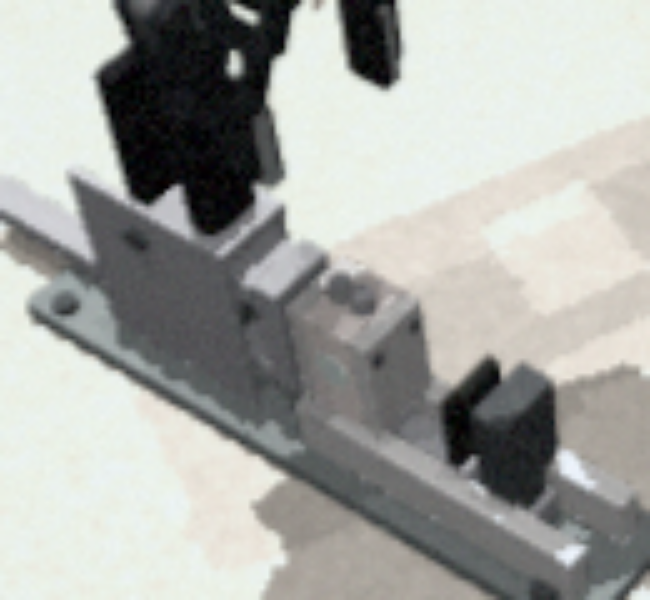

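View pics/w5.png

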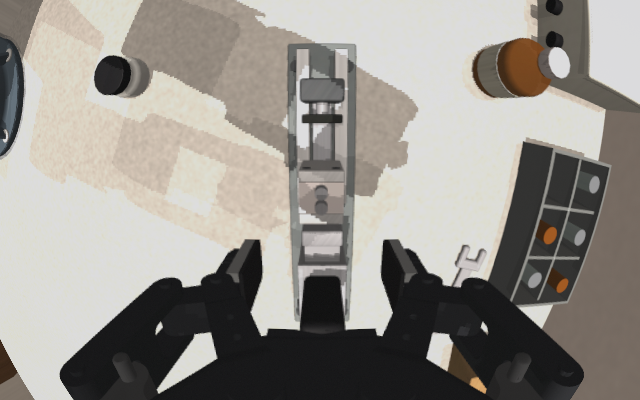

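```bash
python3 -m creep '{"claw":[7,8,8.5,8.5,8.5,8.5,8.5,8.5,8.5,8.5,8.5,8.5],"dp":[[0,0,-2],[0,0,-2.5],[-2,0,-2.5],[-4,0,-2.5],[-6,0,-2.5],[-8.1,0.1,-2.5],[-8.1,0.1,-2.5],[-8.1,0.1,-2.5],[-8.1,0.1,-2.5],[-8.1,0.1,-2.5],[-8.1,0.1,-2.5],[-8.1,0.1,-2.5]],"roll":[0.13,0.27,0.4,0.54,0.68,0.82,0.96,1.1,1.24,1.38,1.52,1.57]}'
python3 - <<'E'
from h import *
plan(cl(-.014,0,.152),6)
snap('wrist','w6')
s=load('s5');X=cloud(s)-O;ex=np.array([np.cos(A),np.sin(A),0]);ey=np.array([-np.sin(A),np.cos(A),0])
x=X@ex;y=X@ey;z=X[...,2];M=(z>.091)&(z<.10)&(x>.045)&(x<.1)&(abs(y)<.04)
print(cv2.minAreaRect((np.c_[x[M],y[M]]*1e3).astype('float32')))
M=(z>.05)&(z<.09)&(x>.1)&(x<.135)&(abs(y)<.04); print('pad',np.percentile(x[M],[0,3,10])*1e3)
plan(cl(-.014,0,.152),6)
E
```

```text
t: 8.55
tcp_pos: [0.5833, -0.1748, 0.2303]
tool_rot: [0.999, 0.051, -0.002, -0.001]
force: [0.6, -0.2, 0.6]
finger_gap: 0.997
t 8.55 tcp [ 0.5833 -0.1748  0.2303] yaw 5.85 gap 84.7 F [ 0.6 -0.2  0.6] q6 0.99
tilt 0.26 dp cm [0.1  0.11 7.83] roll -0.003
((71.03453063964844, 0.09515571594238281), (37.212554931640625, 44.88922119140625), 88.60385131835938)
pad [127.24686378 127.87083298 129.04249483]
t 8.6 tcp [ 0.5833 -0.1748  0.2304] yaw 5.85 gap 84.5 F [0.2 0.4 0.3] q6 0.99
tilt 0.25 dp cm [0.1  0.1  7.84] roll -0.003
```

View pics/w6.png

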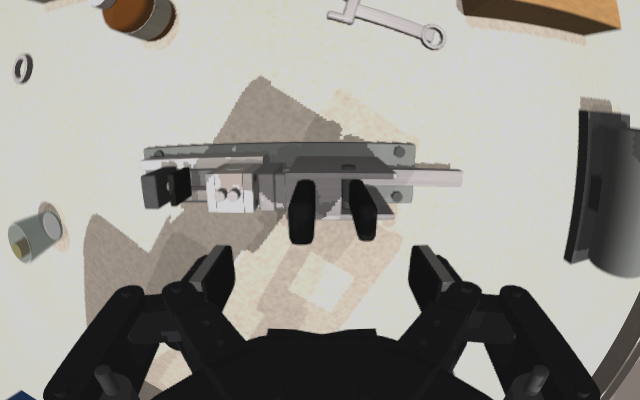

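```bash
python3 -m creep '{"claw":[8.5,8.5,8.5,8.5,8.5,8.5,8.5],"dp":[[0.1,0.1,2],[0.1,0.1,4],[0.1,0.1,6],[0.1,0.1,7.8],[0.1,0.1,7.8],[0.1,0.1,7.8],[0.1,0.1,7.8]],"roll":[0,0,0,0,0,0,0]}'
python3 - <<'E'
from h import *
plan(cl(-.014,0,.152),6)
snap('wrist','w7');snap('scene','s7')
a=cv2.imread('pics/s7.png')[90:230,170:320]; cv2.imwrite('pics/s7c.png',cv2.resize(np.clip(1.5*a,0,255).astype('uint8'),None,fx=5,fy=4))
E
```

```text
t: 9.3
tcp_pos: [0.5859, -0.1764, 0.1552]
tool_rot: [0.999, 0.053, 0.0, 0.0]
force: [-0.7, 0.6, -0.6]
finger_gap: 0.993
t 9.3 tcp [ 0.5859 -0.1764  0.1552] yaw 6.08 gap 84.4 F [-0.7  0.6 -0.6] q6 0.99
tilt 0.06 dp cm [-0.17 -0.09  0.32] roll 0.001
```

View pics/w7.png

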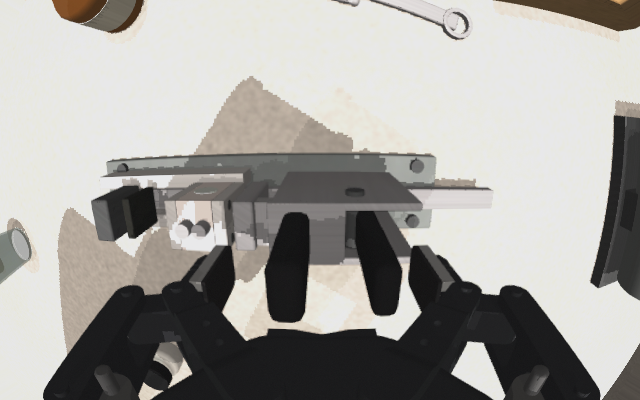

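View pics/s7c.png

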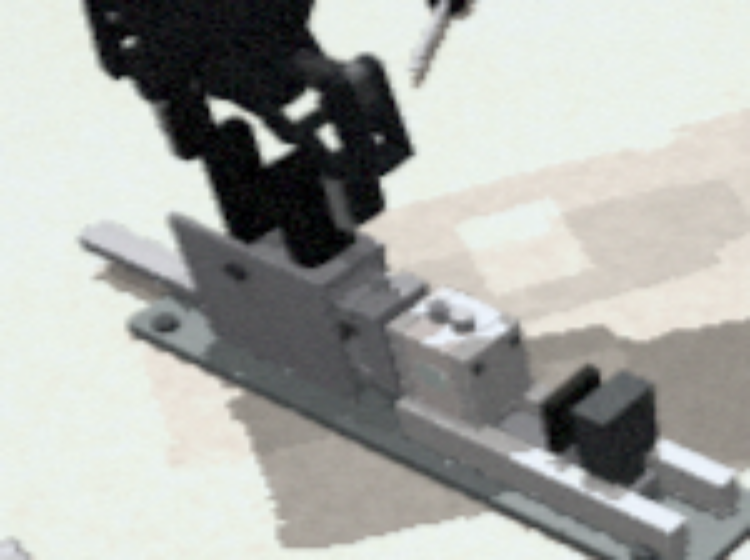

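```bash
python3 -m creep '{"claw":[7,6.2,5.6,5.2,5.2,5.2],"dp":[[0,0,0],[0,0,0],[0,0,0],[0,0,0],[0,0,0],[0,0,0]],"roll":[0,0,0,0,0,0]}' 22
python3 - <<'E'
from h import *
plan(cl(-.014,0,.152),6)
E
```

```text
t: 10.0
tcp_pos: [0.587, -0.1792, 0.1568]
tool_rot: [0.999, 0.053, 0.002, 0.003]
force: [-1.1, -5.2, 6.3]
finger_gap: 0.611
t 10.0 tcp [ 0.587  -0.1792  0.1568] yaw 6.09 gap 52.0 F [-1.1 -5.2  6.3] q6 0.99
tilt 0.45 dp cm [-0.25 -0.39  0.48] roll 0.002
```

```bash
python3 -m creep '{"claw":[4.8,4.4,4.0,3.7,3.7,3.7,3.7],"dp":[[0,0,0],[0,0,0],[0,0,0],[0,0,0],[0,0,0],[0,0,0],[0,0,0]],"roll":[0,0,0,0,0,0,0]}' 22
python3 - <<'E'
from h import *
plan(cl(-.014,0,.152),6)
snap('wrist','w8');
E
```

```text
t: 10.7
tcp_pos: [0.5862, -0.1729, 0.1585]
tool_rot: [0.999, 0.053, 0.002, -0.002]
force: [-2.2, 11.2, 17.7]
finger_gap: 0.455
t 10.7 tcp [ 0.5862 -0.1729  0.1585] yaw 6.05 gap 38.6 F [-2.2 11.2 17.7] q6 0.99
tilt 0.29 dp cm [-0.25  0.25  0.65] roll 0.001
```

View pics/w8.png

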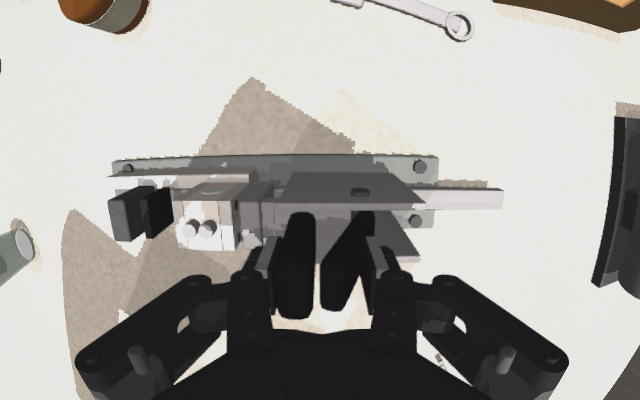

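```bash
python3 -m creep '{"claw":[4.5,5.5,6.5,7.2,7.2,7.2],"dp":[[0,0,-0.3],[0,0,-0.3],[0,-0.15,-0.3],[0,-0.15,-0.3],[0,-0.15,-0.3],[0,-0.15,-0.3]],"roll":[0,0,0,0,0,0]}' 22
python3 - <<'E'
from h import *
plan(cl(-.014,0,.152),6)
snap('scene','s9');snap('wrist','w9')
a=cv2.imread('pics/s9.png')[90:230,170:320]; cv2.imwrite('pics/s9c.png',cv2.resize(np.clip(1.5*a,0,255).astype('uint8'),None,fx=5,fy=4))
s=load('s9');X=cloud(s)-O;ex=np.array([np.cos(A),np.sin(A),0]);ey=np.array([-np.sin(A),np.cos(A),0])
x=X@ex;y=X@ey;z=X[...,2];M=(z>.091)&(z<.10)&(x>.045)&(x<.1)&(abs(y)<.04)
print(cv2.minAreaRect((np.c_[x[M],y[M]]*1e3).astype('float32')))
M=(z>.055)&(z<.09)&(x>.097)&(x<.135)&(abs(y)<.016); print('pad',np.percentile(x[M],[0,3,10])*1e3)
E
```

```text
t: 11.35
tcp_pos: [0.585, -0.1747, 0.1572]
tool_rot: [0.999, 0.053, -0.0, -0.0]
force: [-0.9, -0.1, 0.9]
finger_gap: 0.846
t 11.35 tcp [ 0.585  -0.1747  0.1572] yaw 6.05 gap 71.9 F [-0.9 -0.1  0.9] q6 0.99
tilt 0.06 dp cm [-0.1   0.09  0.52] roll 0.001
((69.92152404785156, 1.0385208129882812), (37.657230377197266, 45.5661735534668), 87.73854064941406)
pad [117.71863867 118.5818393  119.25471458]
```

View pics/s9c.png

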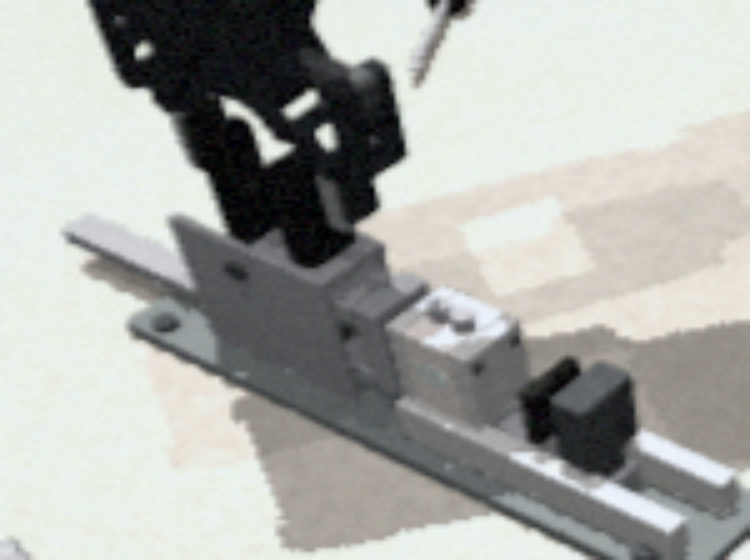

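View pics/w9.png

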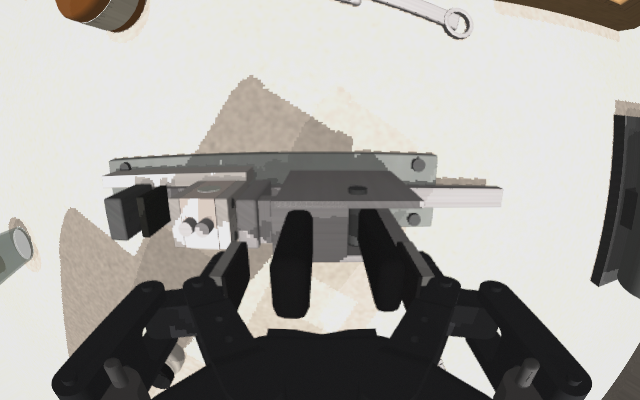

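```bash
python3 -m creep '{"claw":[6,5,4.2,3.7,3.7,3.7,3.7,5,6.5,7.2,7.2,7.2],"dp":[[0,0,0],[0,0,0],[0,0,0],[0,0,0],[0,0,0],[0,0,0],[0,0,0],[0,0,0],[0,0,0],[0,0,0],[0,0,0],[0,0,0]],"roll":[0,0,0,0,0,0,0,0,0,0,0,0]}' 22
cat > m.py <<'E'
import sys
from h import *
n=sys.argv[1]
plan(cl(-.014,0,.152),6)
s=snap('scene',n)
a=cv2.imread('pics/%s.png'%n)[90:230,170:320]; cv2.imwrite('pics/%sc.png'%n,cv2.resize(np.clip(1.5*a,0,255).astype('uint8'),None,fx=5,fy=4))
X=cloud(s)-O;ex=np.array([np.cos(A),np.sin(A),0]);ey=np.array([-np.sin(A),np.cos(A),0])
x=X@ex;y=X@ey;z=X[...,2];M=(z>.091)&(z<.10)&(x>.045)&(x<.096)&(abs(y)<.04)
print(cv2.minAreaRect((np.c_[x[M],y[M]]*1e3).astype('float32')))
M=(z>.075)&(z<.1)&(x>.08)&(x<.16)&(abs(y)<.02); print('jaw back',np.percentile(x[M],[97,99,100])*1e3)
E
python3 m.py s10
python3 - <<'E'
from h import *
s=load('s9');X=cloud(s)-O;ex=np.array([np.cos(A),np.sin(A),0]);ey=np.array([-np.sin(A),np.cos(A),0])
x=X@ex;y=X@ey;z=X[...,2]
M=(z>.075)&(z<.1)&(x>.08)&(x<.18)&(abs(y)<.02); print('jaw back s9',np.percentile(x[M],[97,99,100])*1e3)
E
```

```text
t: 12.65
tcp_pos: [0.585, -0.1747, 0.1572]
tool_rot: [0.999, 0.053, -0.0, -0.0]
force: [-0.4, 0.7, 1.0]
finger_gap: 0.844
t 12.65 tcp [ 0.585  -0.1747  0.1572] yaw 6.04 gap 71.7 F [-0.4  0.7  1. ] q6 0.99
tilt 0.05 dp cm [-0.1   0.08  0.52] roll 0.001
((69.98494720458984, 1.1569499969482422), (38.078834533691406, 44.85932159423828), 89.15226745605469)
jaw back [141.65046137 141.9116457  142.30696159]
jaw back s9 [152.44580498 152.79588705 153.31772589]
```

View pics/s10c.png

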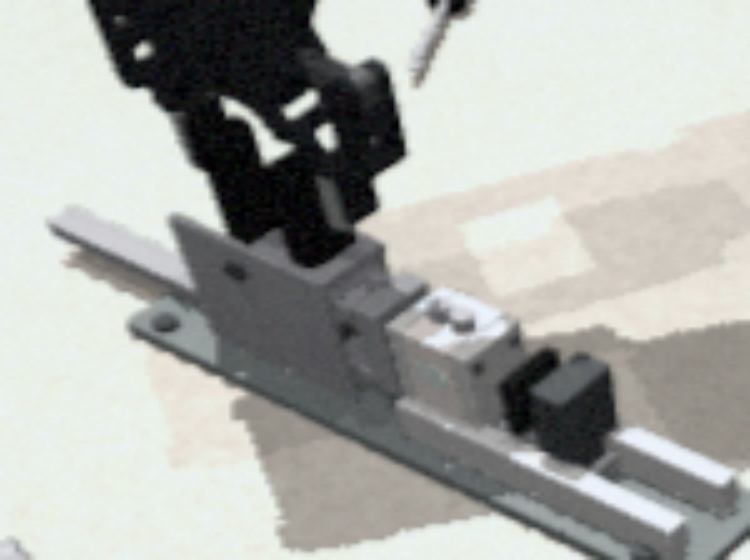

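```bash
python3 -m creep '{"claw":[6,5,4.2,3.7,3.7,3.7,3.7,5,6.5,7.2,7.2,7.2],"dp":[[0,0,0],[0,0,0],[0,0,0],[0,0,0],[0,0,0],[0,0,0],[0,0,0],[0,0,0],[0,0,0],[0,0,0],[0,0,0],[0,0,0]],"roll":[0,0,0,0,0,0,0,0,0,0,0,0]}' 22; python3 m.py s11
```

```text
t: 13.9
tcp_pos: [0.585, -0.1747, 0.1572]
tool_rot: [0.999, 0.053, -0.0, -0.0]
force: [0.2, -0.9, -0.7]
finger_gap: 0.843
t 13.9 tcp [ 0.585  -0.1747  0.1572] yaw 6.04 gap 71.6 F [ 0.2 -0.9 -0.7] q6 0.99
tilt 0.05 dp cm [-0.1   0.08  0.52] roll 0.001
((70.19587707519531, 0.9689731597900391), (46.08665084838867, 38.304500579833984), 2.042180061340332)
jaw back [130.8848048  131.238285   131.83466307]
```

View pics/s11c.png

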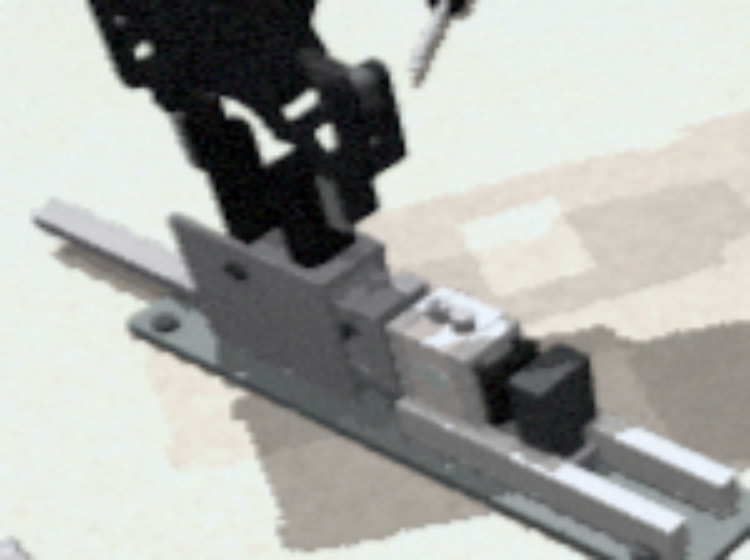

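```bash
python3 -m creep '{"claw":[6.2,5.6,5.0,4.6,4.2,4.0,3.8,3.8,3.8],"dp":[[0,0,0],[0,0,0],[0,0,0],[0,0,0],[0,0,0],[0,0,0],[0,0,0],[0,0,0],[0,0,0]],"roll":[0,0,0,0,0,0,0,0,0]}' 20; python3 m.py s12
```

```text
t: 14.85
tcp_pos: [0.5862, -0.1726, 0.161]
tool_rot: [0.999, 0.053, 0.002, -0.001]
force: [-2.8, 8.0, 16.3]
finger_gap: 0.452
t 14.85 tcp [ 0.5862 -0.1726  0.161 ] yaw 6.05 gap 38.4 F [-2.8  8.  16.3] q6 0.99
tilt 0.22 dp cm [-0.25  0.28  0.9 ] roll 0.001
((66.44338989257812, 0.5704460144042969), (42.396602630615234, 37.20206832885742), 0.6259438991546631)
jaw back [120.73423117 121.13807519 121.81422762]
```

```bash
python3 -m creep '{"claw":[5,6,6.8,7.2,7.2,7.2],"dp":[[0,0,0],[0,0,0],[0,0,0],[0,0,0],[0,0,0],[0,0,0]],"roll":[0,0,0,0,0,0]}' 20; python3 m.py s13
```

```text
t: 15.5
tcp_pos: [0.585, -0.1746, 0.1573]
tool_rot: [0.999, 0.053, -0.0, -0.0]
force: [0.1, 0.5, 0.5]
finger_gap: 0.843
t 15.5 tcp [ 0.585  -0.1746  0.1573] yaw 6.05 gap 71.7 F [0.1 0.5 0.5] q6 0.99
tilt 0.05 dp cm [-0.1   0.09  0.53] roll 0.001
((66.21714782714844, 0.6345539093017578), (36.814674377441406, 42.33293533325195), 89.87171936035156)
jaw back [121.00050849 121.48973152 122.20243746]
```

View pics/s13c.png

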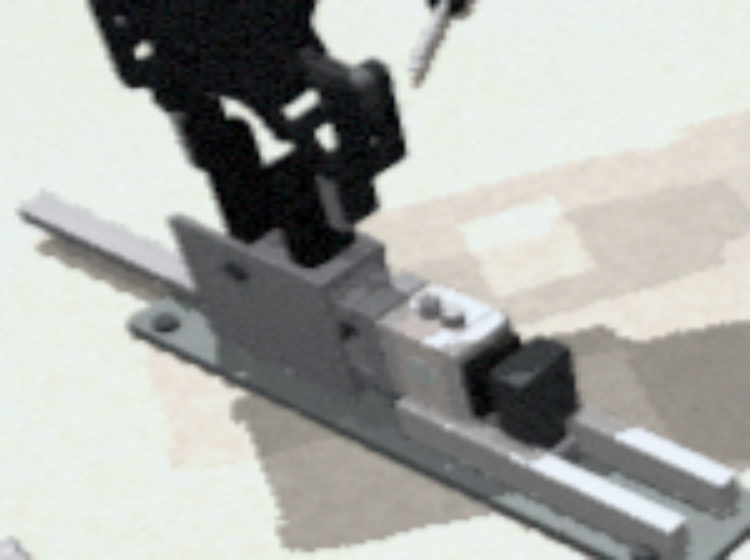

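```bash
python3 -m creep '{"claw":[6.8,6.2,5.8,5.5,5.3,5.3,5.3],"dp":[[0,0.3,0],[0,0.3,0],[0,0.3,0],[0,0.3,0],[0,0.3,0],[0,0.3,0],[0,0.3,0]],"roll":[0,0,0,0,0,0,0]}' 20; python3 m.py s14
```

```text
t: 16.25
tcp_pos: [0.5862, -0.18, 0.159]
tool_rot: [0.999, 0.053, 0.001, 0.002]
force: [-2.3, -4.5, 5.0]
finger_gap: 0.623
t 16.25 tcp [ 0.5862 -0.18    0.159 ] yaw 6.11 gap 53.0 F [-2.3 -4.5  5. ] q6 0.99
tilt 0.31 dp cm [-0.17 -0.46  0.7 ] roll 0.002
((66.22989654541016, 0.7824192047119141), (41.90657424926758, 37.22798156738281), 0.174026221036911)
jaw back [120.37520764 120.6795239  121.3315362 ]
```

```bash
python3 -m creep '{"claw":[5.1,4.9,4.9,4.9],"dp":[[0,0,0],[0,0,0],[0,0,0],[0,0,0]],"roll":[0,0,0,0]}' 20; python3 m.py s15
```

```text
t: 16.7
tcp_pos: [0.5861, -0.1784, 0.1596]
tool_rot: [0.999, 0.053, 0.001, 0.001]
force: [-3.7, -0.2, 9.8]
finger_gap: 0.583
t 16.7 tcp [ 0.5861 -0.1784  0.1596] yaw 6.13 gap 49.5 F [-3.7 -0.2  9.8] q6 0.99
tilt 0.2 dp cm [-0.17 -0.3   0.76] roll 0.002
((66.15673828125, 0.8181171417236328), (42.25104904174805, 37.89767837524414), 0.38233721256256104)
jaw back [118.84866543 119.10653025 119.68473493]
```

```bash
python3 -m creep '{"claw":[4.7,4.5,4.5,4.5],"dp":[[0,0,0],[0,0,0],[0,0,0],[0,0,0]],"roll":[0,0,0,0]}' 20; python3 m.py s16
```

```text
t: 17.15
tcp_pos: [0.586, -0.1784, 0.1596]
tool_rot: [0.999, 0.053, 0.001, 0.002]
force: [-2.8, -0.4, 9.6]
finger_gap: 0.582
t 17.15 tcp [ 0.586  -0.1784  0.1596] yaw 6.13 gap 49.4 F [-2.8 -0.4  9.6] q6 0.99
tilt 0.2 dp cm [-0.17 -0.3   0.76] roll 0.002
((66.26893615722656, 0.6605281829833984), (42.321590423583984, 37.43182373046875), 0.18190926313400269)
jaw back [118.84765794 119.3498856  119.74751311]
```

```bash
python3 -m creep '{"claw":[4.5,4.5,4.5,4.5],"dp":[[0,0,0],[0,0,0],[0,0,0],[0,0,0]],"roll":[0,0,0,0]}' 25; python3 m.py s17
```

```text
t: 17.6
tcp_pos: [0.586, -0.1773, 0.16]
tool_rot: [0.999, 0.054, 0.001, 0.001]
force: [-3.9, 2.5, 11.3]
finger_gap: 0.557
t 17.6 tcp [ 0.586  -0.1773  0.16  ] yaw 6.15 gap 47.4 F [-3.9  2.5 11.3] q6 0.99
tilt 0.14 dp cm [-0.17 -0.19  0.8 ] roll 0.003
((66.17887878417969, 0.8321132659912109), (37.16020965576172, 42.07170867919922), 89.3431396484375)
jaw back [118.0521603  118.42389459 119.03379006]
```

```bash
python3 -m creep '{"claw":[5.2,6,6.8,7.2,7.2,7.2],"dp":[[0,0,0],[0,0,0],[0,0,0],[0,0,0],[0,0,0],[0,0,0]],"roll":[0,0,0,0,0,0]}' 20; python3 m.py s18;  python3 -m creep '{"claw":[6.4,5.8,5.4,5.1,4.9,4.9],"dp":[[0,0,0],[0,0,0],[0,0,0],[0,0,0],[0,0,0],[0,0,0]],"roll":[0,0,0,0,0,0]}' 20; python3 m.py s19
```

```text
t: 18.25
tcp_pos: [0.5853, -0.1772, 0.1573]
tool_rot: [0.999, 0.053, -0.0, -0.0]
force: [-0.3, -0.3, -0.1]
finger_gap: 0.845
t 18.25 tcp [ 0.5853 -0.1772  0.1573] yaw 6.07 gap 71.8 F [-0.3 -0.3 -0.1] q6 0.99
tilt 0.07 dp cm [-0.11 -0.17  0.53] roll 0.001
((66.29602813720703, 0.51507568359375), (38.545780181884766, 42.479705810546875), 89.25057220458984)
jaw back [119.20501984 119.72310914 120.25937929]
t: 18.9
tcp_pos: [0.5863, -0.1793, 0.1593]
tool_rot: [0.999, 0.053, 0.001, 0.002]
force: [-2.2, -1.9, 6.2]
finger_gap: 0.605
t 18.9 tcp [ 0.5863 -0.1793  0.1593] yaw 6.13 gap 51.5 F [-2.2 -1.9  6.2] q6 0.99
tilt 0.29 dp cm [-0.18 -0.39  0.73] roll 0.002
((66.4734115600586, 0.7490386962890625), (37.6763916015625, 42.78821563720703), 89.34903717041016)
jaw back [118.6869721  119.20559999 119.87692571]
```

```bash
cat > m2.py <<'E'
import sys
from h import *
ex=np.array([np.cos(A),np.sin(A),0]);ey=np.array([-np.sin(A),np.cos(A),0])
def jb(s):
    X=cloud(s)-O;x=X@ex;y=X@ey;z=X[...,2]
    M=(z>.075)&(z<.095)&(x>.08)&(x<.16)&(abs(y)<.015); q=x[M]; q=q[q>.100]
    b=q[q>np.percentile(q,99)-.004]; 
    T=(abs(z-.15)<.012)&(x<-.015)&(x>-.06)&(abs(y)<.02)
    return np.median(b)*1e3,np.percentile(q,98)*1e3
if len(sys.argv)>1:
  for f in sys.argv[1:]: print(f,np.round(jb(load(f)),2))
else:
  r=[jb(imaging.snapshot('scene')) for i in range(6)]; print(np.mean(r,0).round(2),np.std(r,0).round(2)); plan(cl(-.014,0,.152),6)
E
python3 m2.py s9 s10 s11 s12 s13 s14 s15 s16 s17 s18 s19; python3 m2.py
python3 -m creep '{"claw":[5.8,6.8,7.2,7.2,7.2],"dp":[[0,0,0],[0,0,0],[0,0,0],[0,0,0],[0,0,0]],"roll":[0,0,0,0,0]}' 20;python3 m2.py
```

```text
s9 [152.05 152.81]
s10 [141.05 141.91]
s11 [130.13 131.31]
s12 [120.07 121.15]
s13 [120.31 121.54]
s14 [119.6  120.77]
s15 [118.06 119.2 ]
s16 [117.99 119.53]
s17 [117.13 118.45]
s18 [118.54 119.97]
s19 [117.76 119.38]
[117.84 119.02] [0.12 0.25]
t 19.25 tcp [ 0.5863 -0.1793  0.1593] yaw 6.13 gap 51.5 F [-1.7 -1.   5.2] q6 0.99
tilt 0.29 dp cm [-0.18 -0.39  0.73] roll 0.002
t: 19.75
tcp_pos: [0.5853, -0.1771, 0.1573]
tool_rot: [0.999, 0.053, -0.0, -0.0]
force: [0.9, 1.1, 0.0]
finger_gap: 0.843
[118.51 119.83] [0.08 0.18]
t 20.05 tcp [ 0.5855 -0.1775  0.1577] yaw 6.07 gap 71.8 F [-0.1  0.4  0.3] q6 0.99
tilt 0.01 dp cm [-0.13 -0.21  0.57] roll 0.001
```

```bash
python3 -m creep '{"claw":[6.4,5.8,5.4,5.1,4.9,4.7,4.5,4.5,4.5],"dp":[[0,0,0],[0,0,0],[0,0,0],[0,0,0],[0,0,0],[0,0,0],[0,0,0],[0,0,0],[0,0,0]],"roll":[0,0,0,0,0,0,0,0,0]}' 25;python3 m2.py; python3 -m creep '{"claw":[4.5,4.5,4.5],"dp":[[0,0,0],[0,0,0],[0,0,0]],"roll":[0,0,0]}' 27;python3 m2.py;python3 -m creep '{"claw":[5.2,6,6.8,7.2,7.2,7.2],"dp":[[0,0,0],[0,0,0],[0,0,0],[0,0,0],[0,0,0],[0,0,0]],"roll":[0,0,0,0,0,0]}' 20; python3 m2.py
```

```text
t: 20.95
tcp_pos: [0.5862, -0.1785, 0.1596]
tool_rot: [0.999, 0.054, 0.001, 0.002]
force: [-3.4, 1.7, 7.2]
finger_gap: 0.587
[117.31 118.55] [0.13 0.22]
t 21.25 tcp [ 0.5862 -0.1785  0.1596] yaw 6.14 gap 49.7 F [-2.3  1.3  7.1] q6 0.99
tilt 0.24 dp cm [-0.18 -0.31  0.76] roll 0.003
t: 21.55
tcp_pos: [0.5862, -0.1783, 0.1597]
tool_rot: [0.999, 0.054, 0.001, 0.002]
force: [-3.4, 2.7, 7.3]
finger_gap: 0.576
[116.97 118.36] [0.07 0.12]
t 21.85 tcp [ 0.5862 -0.1783  0.1597] yaw 6.15 gap 49.2 F [-2.3  2.2  8. ] q6 0.99
tilt 0.23 dp cm [-0.18 -0.29  0.77] roll 0.003
t: 22.45
tcp_pos: [0.5853, -0.1772, 0.1574]
tool_rot: [0.999, 0.053, -0.0, -0.0]
force: [0.7, 0.3, -0.1]
finger_gap: 0.841
[118.26 119.55] [0.12 0.12]
t 22.75 tcp [ 0.5855 -0.1775  0.1577] yaw 6.07 gap 71.8 F [-1.3 -0.7  0.1] q6 0.99
tilt 0.01 dp cm [-0.13 -0.21  0.57] roll 0.001
```

```bash
python3 -m creep '{"claw":[8,8.4,8.4,8.4,8.4,8.4,8.4,8.4,8.4],"dp":[[0,0,0],[0,0,0],[0,0,-2],[0,0,-5],[0,0,-8],[0,0,-11],[0,0,-14],[0,0,-14],[0,0,-14]],"roll":[0,0,0,0,0,0,0,0,0]}'; python3 m.py s20; python3 m2.py; python3 -c "
from h import *
snap('wrist','w20')"
```

```text
t: 23.65
tcp_pos: [0.5856, -0.1777, 0.2984]
tool_rot: [0.999, 0.053, 0.001, 0.0]
force: [-0.4, 0.8, -0.8]
finger_gap: 0.985
t 23.65 tcp [ 0.5856 -0.1777  0.2984] yaw 6.06 gap 83.7 F [-0.4  0.8 -0.8] q6 0.99
tilt 0.09 dp cm [-0.15 -0.23 14.64] roll 0.001
((65.92525482177734, 0.0303192138671875), (41.721710205078125, 38.08892822265625), 0.7307990789413452)
jaw back [119.11111572 119.43326297 120.04457073]
[118.22 119.52] [0.11 0.1 ]
t 24.0 tcp [ 0.5852 -0.1775  0.2966] yaw 6.06 gap 83.5 F [0.  0.2 0.5] q6 0.99
tilt 0.12 dp cm [-0.07 -0.18 14.46] roll 0.001
```

View pics/s20c.png

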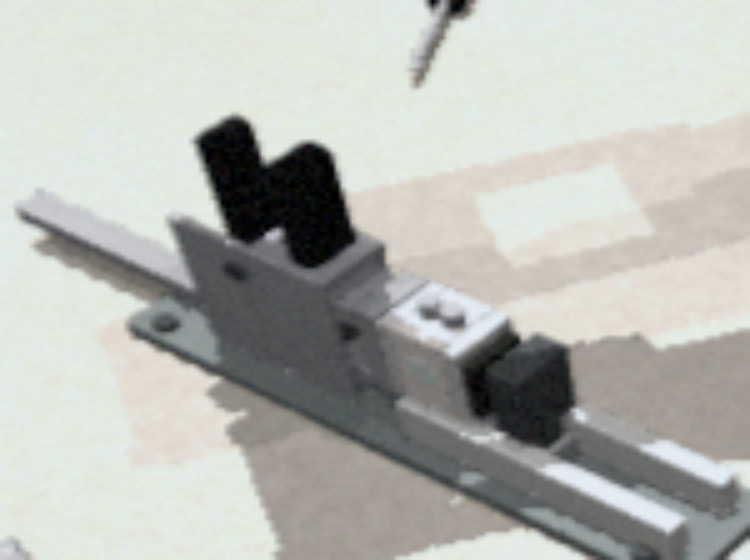

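View pics/w20.png

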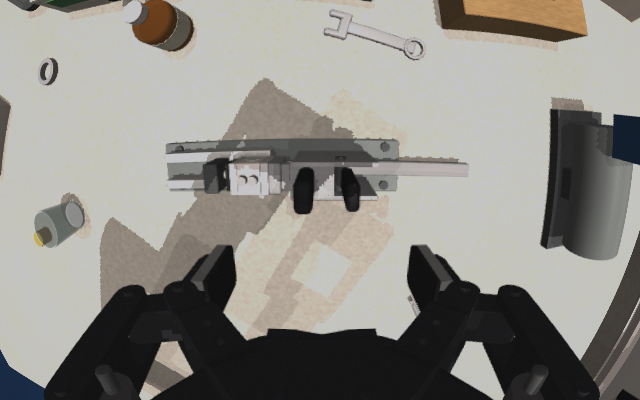

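Run:
```python
from h import *
ex=np.array([np.cos(A),np.sin(A),0]);ey=np.array([-np.sin(A),np.cos(A),0])
for n in('scene0','s20'):
    X=cloud(load(n))-O;x=X@ex*1e3;y=X@ey*1e3;z=X[...,2]*1e3
    for lo,hi in((-70,-20),(-14,14)):
        M=(z>140)&(z<178)&(x>lo)&(x<hi)&(abs(y)<25); print(n,M.sum(),np.percentile(x[M],[5,50,95]).round(1))
workorder.sign_off()
```

```text
scene0 186 [-44.5 -37.2 -34.9]
scene0 247 [-4.   6.6  8.8]
s20 190 [-44.6 -37.1 -34.9]
s20 245 [-3.6  6.5  8.9]
the job is handed in; nothing more can be done
```

I stood the cell on the rails between the jaws and let go of it. I then worked the trigger until the sliding jaw gripped the cell, let go of the clamp and handed the job in at about 24 s, inside the 58 s limit. The hand-in gave no verdict.

**Squeezing:** It took four nearly full strokes to bring the jaw up to the cell. Three shorter squeezes followed, with gripper force set between 20 and 27 N. In these the trigger turned stiff after about 4.5 to 8.5 mm of travel (0.08 to 0.15 rad).

**Last checks from the images:**
- **Cell position:** it is upright, centred to within about 1 mm and about 1° off the clamp's axis. It sits against the fixed jaw: I measured its middle at x = 66 mm, 2 mm beyond where it should be when touching and within the 4 mm allowed.
- **Trigger:** it is back at its starting position to within 0.1 mm.
- **Robot:** it is about 14 cm above the height at which it squeezed the trigger and touches nothing.
- **Other things on the bench:** I did not notice any had moved, but I did not measure them.

**Uncertain:** I never measured the grip force directly. The jaw slid back about 1.3 mm after the last release. From the jaw's travel I estimate a resting grip of 15 to 22 N and a peak of about 30 N. Two rougher estimates made before the last squeeze, from camera positions and trigger travel, came out at only 5 to 10 N. I gave those less weight because of the camera's 1 to 2 mm offset.

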